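# Pack a two-layer craft kit box

### The job

Pack the craft kit: in the wooden box put the ribbon spool that lies on the table in the left bay (seen from the robot) and the small plain card box in the bay to the right of it, both flat on the bottom; then lower the lift-out tray over them until its rim sits down on the box all round. On the tray, stand the short candle jar in the bay above the ribbon and the wooden-handled stamp in the bay above the card box, both upright. Leave the tall candle jar, the tealight and the soap rose where they are.

Things in the scene. Friction and masses are not known exactly. Their poses are not given: they have to be found in the camera images.
- base: open wooden box with brass corners, fixed, 130 (x) x 210 (y) x 59 mm high; walls 7 mm, floor top at 6 mm. A 6 mm divider along x, its top at 30 mm, leaves two bays of 116 (x) x 95 (y) mm with centres at y = +50 mm (left) and -50 mm (right). Origin: centre of the underside; x away from the robot, y to its left, z up; turned by up to 0.3 rad
- tray: loose wooden tray, symmetrical; body 104 (x) x 184 (y) mm; flange 130 x 210 mm from 14 to 20 mm up rests on the box's rim (6 mm play each side; seated, origin 45 mm above the box's). Floor top at 4 mm, walls to 22. Handle board along x at y = 0, 10 mm thick, makes two bays 96 x 83 mm, centres y = +-46; grip its rail, 68 mm long, 44 to 62 mm up, slot below. Origin: centre of the underside; z up
- spool: card ribbon spool lying flat, dark teal ribbon, pale round flanges 56 mm in diameter, 30 mm high, a short ribbon tail at its +x side (look only). Origin on the underside; the centre of the flanges lies at x = -7 mm, y = +4 mm in its frame, z up..
- cardbox: small plain cream two-part card box without a label, 51 (x) x 65 (y) x 36 mm high, lying flat. Origin: centre of the underside, z up. Grasp across the 51 mm.
- jar: the short candle jar, with a grey tin lid: 60 mm in diameter, 60 mm high in all, the glass solid to 52 mm. Origin: centre of the underside, z up.
- stamp: hand stamp standing upright: wooden block 29 (x) x 43 (y) x 19 mm with a turned wooden handle, 28 mm in diameter from 37 to 75 mm above the table. Origin: centre of the underside, z up.
- tall_jar: bystander, loose: tall candle jar with a gold-coloured lid, 60 mm in diameter, 85 mm high. Origin: centre of the underside. Leave alone.
- candle_cup: bystander, loose: tealight candle in a metal cup, 38 mm in diameter, 15 mm high. Origin: centre of the underside. Leave alone.
- rose: bystander, loose: soap rose head, 57 mm in diameter, 36 mm high. Origin: centre of the underside. Leave alone.
There are look-alikes about, which are no part of the job. Leave any blue or red look-alike of the jar alone.

How it is judged:
By the outcome, as a careful person would: the job done as asked, in the order asked, and still so for the second after the job is handed in, with the robot touching nothing.
It also fails if it takes over 141 s, if anything falls off the work surface, if the arm or the gripper's body presses on something with over 40 N, if the wrist force passes 120 N, or if a joint passes its speed limit or range.

### The arm

A 7-joint arm with a two-finger parallel gripper is mounted at the origin on a cart in front of the work surface, level with it; the furniture and walls round the work are solid. World frame = base frame: x ahead of the robot, y to its left, z up, the work surface at z = 0. Lengths are in m, angles in rad, forces in N, time in s.
With the tool pointing down it reaches from about 0.4 to 0.85 m from the base axis. Payload 4.5 kg.
Tool frame: the origin (TCP) lies where the fingers leave the gripper's body, on its centre line; the fingertips stand 64 mm ahead of it and the grasp point (between the pads) lies 45 mm ahead of it; z points along the fingers, y is the line along which they close (so a half turn about z gives the same grasp; the last joint's range is limited). The gripper opens to 88 mm and grips with 3 to 60 N. Pads are 18 mm wide; open, the fingers measure 123 mm over their backs; the gripper's body (75 mm by 187 mm) begins 45 mm behind the grasp point.
Start: joints at [-1.214, 0.689, -0.195, 1.565, 0.157, 0.902, -0.215], TCP at [0.198, 0.593, 0.303] pointing down, gripper open.
Joint ranges: [-3.01, 3.01], [-0.46, 2.08], [-1.47, 1.51], [0.13, 2.56], [-1, 4.14], [0.04, 2.09], [-2.66, 2.66]. Speed limits (rad/s): [2.57, 2.57, 3.14, 3.14, 3.14, 3.14, 3.14].

### API

Orientations are given as a unit quaternion [x, y, z, w].
In Python, from plant import r gives the robot as it stands.
- The arm moves only by the tool play_rows, never from a script. Its arguments are lists of equal length, an entry for each row: "translation": the shift along the tool's x, y, z in m, a list of three; "delta_rot": the turn, a rotation vector about the tool's x, y, z in degrees, a list of three; "grip": the opening, from -1 (shut) to 1 (fully open). In form: {"translation": [[x, y, z], ...], "delta_rot": [[rx, ry, rz], ...], "grip": [grip, ...]}. A call has 1 to 20 rows; each row shifts and turns the commanded pose from where the row before left it, along the tool's axes as they then stand; what a row does not reach is not made up. A row lasts 1/8 s, in which the tool goes at most 62.5 mm and 10.7 degrees, less where a joint would pass 70% of its speed; a pose out of reach is approached as far as the arm can. A call with a gripper value outside its range is refused whole. The fingers move at their own pace and stop on an object; "squeeze" is the grip in N (left out, the last holds). Time passes only in rows, so rows that do not move let the fingers close. It gives the time, the measured TCP pose, the force, the opening and the grip force at its end, in the units of the state.
- r.get_state(): the state, without advancing time (a new reading comes with each control period).
- r.snapshot(name): name is "scene" or "side" or "wrist"; returns the picture (384x512x3 uint8, blue, green, red); there is no depth.
- r.get_calibration(name): a dict with "intrinsics" (3x3 intrinsics, pixels), "k1" (the pictures are not rectified: a ray, as slopes to the right and down, at radius r is drawn at 1 + k1 r^2 times it, then the intrinsics apply), "eye" and "rotation" of the camera in the world. Camera axes: x right, y up, looking along -z (the intrinsics and any distortion apply to the point x, -y, -z); pixel columns grow to the right and rows downward; lengths in m; the calibration is good to about 2 mm. A picture is of the moment at which its call begins: read the wrist's pose just before it. get_calibration takes no time and is no camera call; for the wrist camera it gives the pose at the moment of the call.
- r.finish_job(): hands the job in; it is judged then, once.
Trained networks look in the newest picture that a camera, given by its name, has taken for a name from the list of things; names that differ only in an ending like _2 or _b are one class to them, and where a whole thing is asked for, a point or a joint stands for the part that bears it (a point fixed in the world has none). Each returns a list of dicts, best first, with "confidence" (0 to 1); they miss things now and then, are a little off and sometimes report something else, mostly with a low value. They report only what shows in the picture. A call takes as long as a camera call. They do not tell look-alikes from the thing itself.
- r.look_for(camera, target): "point" ([x, y, z] in m, in world coordinates, good to about 4 mm: the middle of the surface that is visible of it).
- r.silhouettes(camera, target): "pixels" (384x512 bool, what is visible of it).
The state is a dict: "clock": time; "q": joint angles; "qd": joint speeds; "joint_torque": joint torques, N m; "tool_pos": TCP position; "eef_rot": TCP orientation; "contact_force": force on the tool from outside, world axes, zero at the start; "moment": the same for the moment, N m; "opening": opening from 0.0 (shut) to 1.0 (fully open); "finger_force": force on a finger pad.
Only numpy, scipy, OpenCV 4.12 (cv2) and the standard library are available. Lean on these libraries where they do the work, as an engineer would, in place of code of your own. Each camera call takes 0.05 s, during which the arm holds its last target. There are 200 camera calls.

## Working session

There is one attempt and no reset: what is moved stays moved. The work goes in short steps, Python scripts to look and compute and a tool call to move; the robot and the scene stay as the last step left them, time stands still between calls to the robot, and variables do not carry over. Pictures are saved under pics/ and viewed, at most 14 in all, crops included, and the job is handed in when it is done.

Besides the shell and the picture viewer there is one more tool, called after "Emit:" as name(argument=value, ...) on one line, values as JSON. play_rows: Moves the arm, as the interface text tells. Its arguments: {"type":"object","properties":{"translation":{"type":"array","items":{"type":"array","items":{"type":"number"}}},"delta_rot":{"type":"array","items":{"type":"array","items":{"type":"number"}}},"grip":{"type":"array","items":{"type":"number"}},"squeeze":{"type":"number"}},"required":["translation","delta_rot","grip"]}

```bash
ls; mkdir -p pics; cat > h.py <<'E'
import numpy as np, cv2
from plant import r
from scipy.spatial.transform import Rotation as R
def snap(c,n=None):
    im=r.snapshot(c)
    if n: cv2.imwrite(f'pics/{n}.png',im)
    return im
def ray(cal,u,v):
    K=np.array(cal['intrinsics']);k1=cal['k1']
    d=np.array([(u-K[0,2])/K[0,0],(v-K[1,2])/K[1,1]])
    s=d.copy()
    for _ in range(20): s=d/(1+k1*(s@s))
    Rm=np.array(cal['rotation'])
    Rm=Rm if Rm.shape==(3,3) else R.from_quat(Rm).as_matrix()
    w=Rm@np.array([s[0],-s[1],-1]); return np.array(cal['eye']),w
def onz(cal,u,v,z):
    e,w=ray(cal,u,v); return e+w*(z-e[2])/w[2]
def proj(cal,p):
    K=np.array(cal['intrinsics']);Rm=np.array(cal['rotation'])
    Rm=Rm if Rm.shape==(3,3) else R.from_quat(Rm).as_matrix()
    c=Rm.T@(np.array(p)-cal['eye']); s=np.array([c[0],-c[1]])/-c[2]
    s=s*(1+cal['k1']*(s@s)); return np.array([K[0,0]*s[0]+K[0,2],K[1,1]*s[1]+K[1,2]])
E
python3 - <<'E'
from h import *
s=r.get_state(); print(s)
a=snap('scene');b=snap('side');c=snap('wrist')
cv2.imwrite('pics/a.png',cv2.resize(np.hstack([a,b]),(800,300)))
cv2.imwrite('pics/scene0.png',cv2.resize(a,(800,600)))
cv2.imwrite('pics/side0.png',cv2.resize(b,(800,600)))
cv2.imwrite('pics/w0.png',c)
for n in ['scene','side','wrist']: print(n,r.get_calibration(n))
for n in ['scene','side']:
  for t in ['base','tray','spool','cardbox','jar','stamp','tall_jar','candle_cup','rose']:
    for d in r.look_for(n,t):
        p=d['point']; print(n,t,np.round(p,3),np.round(d['confidence'],2),np.round(proj(r.get_calibration(n),p)))
E
```

```text
pics
{'clock': 0.0, 'q': array([-1.21421876,  0.6899851 , -0.1944861 ,  1.56628364,  0.15730201,
        0.90250623, -0.21510648]), 'qd': array([-0.00112518,  0.00091304, -0.00143166, -0.00033921,  0.00037452,
        0.00072292, -0.00050854]), 'joint_torque': array([-1.84525893e-04, -5.27554536e+01, -1.26737572e+00, -1.53426719e+01,
       -5.27072686e-02,  6.45993059e-03,  1.81815731e-04]), 'tool_pos': array([0.19814811, 0.59224176, 0.30192462]), 'eef_rot': array([ 1.60664250e-01,  9.87008711e-01, -8.93589895e-04, -7.06147021e-05]), 'contact_force': array([ 0.08718898, -0.1665976 , -0.80766882]), 'moment': array([-0.00483213, -0.02607722,  0.03325997]), 'finger_force': 0.0, 'opening': 1.0043402739574085}
scene {'intrinsics': array([[383.45525083,   0.        , 252.29353344],
       [  0.        , 383.45525083, 184.46920647],
       [  0.        ,   0.        ,   1.        ]]), 'k1': 0.034368474608699386, 'eye': array([-0.18317859, -0.34974777,  0.96868941]), 'rotation': array([ 0.28840865, -0.1899523 , -0.50374671,  0.79181931])}
side {'intrinsics': array([[399.15620948,   0.      
[... 1116 characters left out ...]
]
scene rose [0.413 0.317 0.025] 0.73 [140. 180.]
side base [0.61  0.167 0.03 ] 0.68 [277. 166.]
side tray [ 0.633 -0.173  0.015] 0.84 [296. 215.]
side spool [0.557 0.391 0.027] 0.46 [259. 145.]
side cardbox [ 0.434 -0.34   0.035] 0.59 [234. 244.]
side jar [ 0.652 -0.366  0.053] 0.84 [314. 241.]
side jar [ 0.457 -0.458  0.057] 0.74 [243. 265.]
side jar [ 0.561 -0.42   0.032] 0.67 [283. 261.]
side stamp [ 0.441 -0.187  0.023] 0.63 [236. 218.]
side tall_jar [ 0.456 -0.034  0.051] 0.9 [239. 187.]
side candle_cup [ 0.562 -0.418  0.041] 0.47 [283. 258.]
side candle_cup [0.42  0.308 0.023] 0.4 [229. 155.]
side rose [0.422 0.307 0.023] 0.44 [229. 155.]
side rose [0.555 0.387 0.025] 0.22 [259. 146.]
```

View pics/scene0.png

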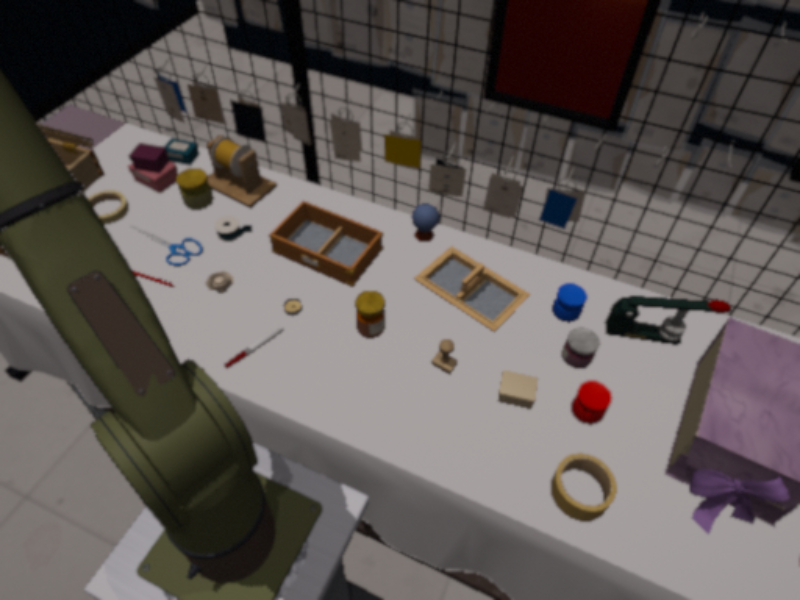

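View pics/side0.png

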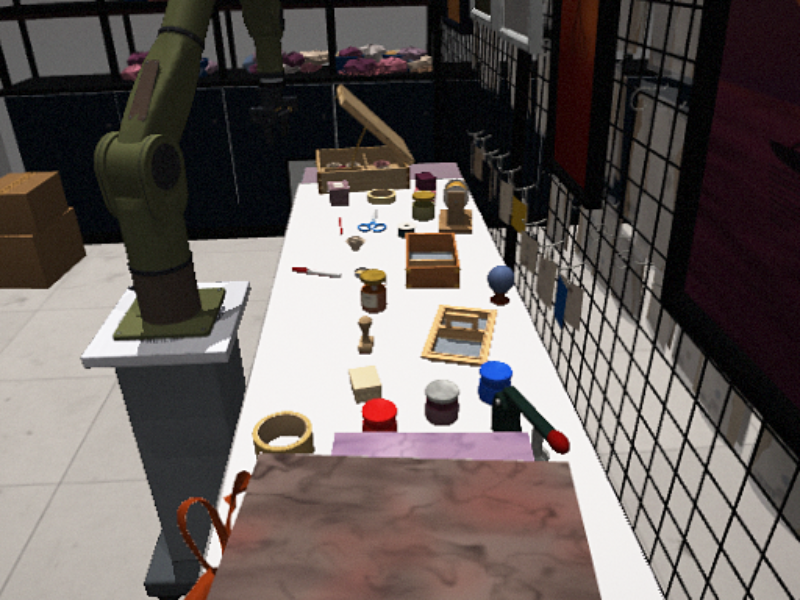

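The scene picture (800 px wide) shows the box at (327,240), tray at (472,288), grey-lidded jar at (580,345) between a blue one at (570,300) and a red one at (592,400). The stamp is at (446,355), the cream card box at (518,388) and the lying spool at (232,228). The side view agrees.

```bash
python3 - <<'E'
from h import *
s=r.get_state(); T=R.from_quat(s['eef_rot']); c=r.get_calibration('wrist')
print(np.round(T.as_matrix(),3)); print('eye in tool',T.inv().apply(c['eye']-s['tool_pos'])); print('view dir in tool',np.round((T.inv()*R.from_quat(c['rotation'])).as_matrix(),3))
for n in ['scene','side']:
  snap(n)
  for t in ['base','tray','spool','cardbox','jar','stamp']:
    for d in r.silhouettes(n,t)[:3]:
      m=d['pixels'].astype(np.uint8); ys,xs=np.nonzero(m); print(n,t,round(d['confidence'],2),m.sum(),xs.min(),xs.max(),ys.min(),ys.max())
E
```

```text
[[-0.948  0.317 -0.   ]
 [ 0.317  0.948  0.   ]
 [ 0.     0.    -1.   ]]
eye in tool [ 0.07051826  0.00041216 -0.08049018]
view dir in tool [[ 0.     0.962  0.274]
 [ 1.     0.    -0.002]
 [-0.002  0.274 -0.962]]
scene base 0.59 2481 172 245 129 183
scene tray 0.84 2056 265 338 158 212
scene spool 0.61 293 137 161 138 154
scene cardbox 0.76 487 319 344 238 261
scene jar 0.92 499 359 383 209 235
scene jar 0.91 576 366 392 243 272
scene jar 0.87 419 353 375 181 205
side base 0.66 1504 270 317 195 234
side base 0.62 1193 259 294 149 184
side tray 0.83 1444 270 316 195 234
side cardbox 0.65 415 224 245 234 257
side jar 0.93 462 305 327 231 259
side jar 0.85 558 272 293 243 272
side jar 0.59 470 231 254 255 276
side stamp 0.61 198 230 239 202 226
side stamp 0.52 1466 270 317 195 234
```

View pics/w0.png

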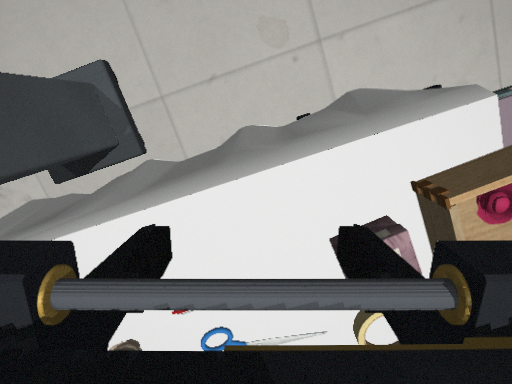

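Emit:
play_rows(translation=[[0,0,0],[0,0,0],[0,0,0],[0,0,0],[0,0,0],[0,0,0],[0,0,0],[-0.029,0.04,0],[-0.029,0.04,0],[-0.029,0.04,0],[-0.029,0.04,0],[-0.029,0.04,0],[-0.029,0.04,0],[-0.029,0.04,0],[-0.029,0.04,0],[-0.029,0.04,0],[0,0,0],[0,0,0]], delta_rot=[[0,0,10.2],[0,0,10.2],[0,0,10.2],[0,0,10.2],[0,0,10.2],[0,0,10.2],[0,0,10.3],[0,0,0],[0,0,0],[0,0,0],[0,0,0],[0,0,0],[0,0,0],[0,0,0],[0,0,0],[0,0,0],[0,0,0],[0,0,0]], grip=[1,1,1,1,1,1,1,1,1,1,1,1,1,1,1,1,1,1])

```text
clock: 4.0
tool_pos: [0.5576, 0.3324, 0.3025]
eef_rot: [0.707, 0.707, -0.0, -0.001]
contact_force: [-0.1, 0.6, 0.5]
opening: 1.0
finger_force: 0.0
```

```bash
cat > v.py <<'E'
from h import *
import sys
# usage: v.py name targets...
s=r.get_state(); M=R.from_quat(s['eef_rot']).as_matrix()
print('t',round(s['clock'],2),'tcp',np.round(s['tool_pos'],4),'yaw y',round(np.degrees(np.arctan2(M[1,1],M[0,1])),2),'z',np.round(M[:,2],3),'q',np.round(s['q'],2),'F',np.round(s['contact_force'],1),'op',round(s['opening'],3),'ff',round(s['finger_force'],1))
if len(sys.argv)>1:
    c=r.get_calibration('wrist'); im=snap('wrist',sys.argv[1])
    out={'im':im,'cal':c}
    for t in sys.argv[2:]:
        for d in r.silhouettes('wrist',t)[:3]:
            m=d['pixels'].astype(np.uint8); ys,xs=np.nonzero(m)
            if m.sum()<30: continue
            out.setdefault(t,[]).append((d['confidence'],m))
            rect=cv2.minAreaRect(np.argwhere(m)[:,::-1].astype(np.float32))
            print(t,round(d['confidence'],2),'n',m.sum(),'px',xs.min(),xs.max(),ys.min(),ys.max(),'cen z0',np.round(onz(c,xs.mean(),ys.mean(),0.0),3))
    import pickle; pickle.dump(out,open(f'pics/{sys.argv[1]}.pkl','wb'))
E
python3 v.py w1 spool base
```

```text
t 4.0 tcp [0.5576 0.3324 0.3025] yaw y 0.03 z [-0.001  0.001 -1.   ] q [-0.67  0.72  0.11  1.5  -0.09  0.93 -0.53] F [-0.1  0.6  0.5] op 1.0 ff 0.0
spool 0.82 n 1787 px 233 280 80 130 cen z0 [0.56  0.403 0.   ]
```

View pics/w1.png

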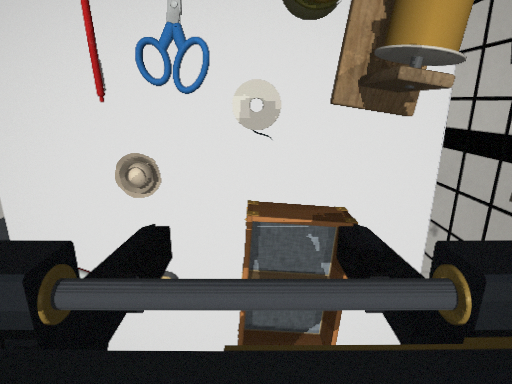

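The spool lies at px (256,105), a pale round flange 48 px wide with its dark tail at (265,135). The box's near part is at (290,270).

```bash
python3 - <<'E'
from h import *
import pickle
o=pickle.load(open('pics/w1.pkl','rb'));m=o['spool'][0][1]
(cx,cy),rad=cv2.minEnclosingCircle(np.argwhere(m)[:,::-1].astype(np.float32)); e=cv2.fitEllipse(max(cv2.findContours(m,0,1)[0],key=len))
print(cx,cy,rad,e)
print(onz(o['cal'],cx,cy,.03),onz(o['cal'],*e[0],.03))
for n in ['scene','side']:
  r.snapshot(n)
  for d in r.silhouettes(n,'spool')[:1]:
    ys,xs=np.nonzero(d['pixels']); print(n,xs.mean(),ys.mean(),onz(r.get_calibration(n),xs.mean(),ys.mean(),.018))
E
```

```text
255.67620849609375 104.6894302368164 25.576250076293945 ((255.95144653320312, 104.27003479003906), (47.34077453613281, 50.15404510498047), 4.853054523468018)
[0.55958955 0.40296225 0.03      ] [0.5598985  0.40341869 0.03      ]
scene 147.62382445141066 145.91849529780563 [0.55906862 0.39118212 0.018     ]
side 259.51724137931035 146.04597701149424 [0.55821261 0.40372069 0.018     ]
```

Emit:
play_rows(translation=[[0.009,0.001,0.034],[0.009,0.001,0.034],[0.01,0,0.034],[0,0,0]], delta_rot=[[0,0,0],[0,0,0],[0,0,0],[0,0,0]], grip=[1,1,1,1])

```text
clock: 4.85
tool_pos: [0.5581, 0.3602, 0.1981]
eef_rot: [0.706, 0.708, -0.003, -0.001]
contact_force: [0.1, 0.0, -0.1]
opening: 0.997
finger_force: 0.0
```

```bash
python3 v.py w2 spool; python3 - <<'E'
from h import *
import pickle
L=[]
for n in ['w1','w2']:
  o=pickle.load(open(f'pics/{n}.pkl','rb'));m=o['spool'][0][1]
  e=cv2.fitEllipse(max(cv2.findContours(m,0,1)[0],key=len)); print(e, onz(o['cal'],*e[0],.03)); L.append(ray(o['cal'],*e[0]))
A=0;b=0
for E,w in L:
  w=w/np.linalg.norm(w);P=np.eye(3)-np.outer(w,w);A=A+P;b=b+P@E
print('tri',np.linalg.solve(A,b))
E
```

```text
t 4.85 tcp [0.5581 0.3602 0.1981] yaw y 0.12 z [-0.005 -0.002 -1.   ] q [-0.69  0.87  0.1   1.53 -0.11  0.76 -0.55] F [ 0.1  0.  -0.1] op 0.997 ff 0.0
spool 0.57 n 3469 px 224 290 105 181 cen z0 [0.56  0.399 0.   ]
((255.95144653320312, 104.27003479003906), (47.34077453613281, 50.15404510498047), 4.853054523468018) [0.5598985  0.40341869 0.03      ]
((257.0718688964844, 140.4571990966797), (64.8875503540039, 73.01432800292969), 161.5763702392578) [0.56006004 0.40204368 0.03      ]
tri [0.55990539 0.4034135  0.04163692]
```

Emit:
play_rows(translation=[[0.022,0.001,0.02],[0.0205,0.001,0.03],[0,0,0.035],[0,0,0.03],[0,0,0.014],[0,0,0]], delta_rot=[[0,0,0],[0,0,0],[0,0,0],[0,0,0],[0,0,0],[0,0,0]], grip=[1,1,1,1,1,1])

```text
clock: 5.7
tool_pos: [0.5627, 0.4021, 0.0723]
eef_rot: [0.707, 0.707, 0.0, 0.0]
contact_force: [0.0, 0.2, 0.7]
opening: 0.997
finger_force: 0.0
```

Emit:
play_rows(translation=[[0,-0.002,0.002],[0,0,0],[0,0,0],[0,0,0],[0,0,0],[0,0,0],[0,0,0]], delta_rot=[[0,0,0],[0,0,0],[0,0,0],[0,0,0],[0,0,0],[0,0,0],[0,0,0]], grip=[1,-1,-1,-1,-1,-1,-1], squeeze=15)

```text
clock: 6.58
tool_pos: [0.5603, 0.4023, 0.0699]
eef_rot: [0.707, 0.707, 0.0, -0.0]
contact_force: [0.3, -0.9, 1.4]
opening: 0.587
finger_force: 14.6
```

Emit:
play_rows(translation=[[0,0,-0.02],[0,0,-0.045],[0,0,-0.045],[-0.04,0.007,-0.022],[-0.04,0.007,-0.022],[-0.04,0.007,-0.022],[-0.04,0.007,-0.022],[-0.04,0.007,-0.022],[-0.04,0.007,-0.022],[-0.037,0.007,-0.02],[0,0,0],[0,0,0]], delta_rot=[[0,0,0],[0,0,0],[0,0,0],[0,0,0],[0,0,0],[0,0,0],[0,0,0],[0,0,0],[0,0,0],[0,0,0],[0,0,0],[0,0,0]], grip=[-1,-1,-1,-1,-1,-1,-1,-1,-1,-1,-1,-1])

```text
clock: 8.07
tool_pos: [0.6088, 0.1263, 0.3321]
eef_rot: [0.707, 0.707, 0.0, -0.0]
contact_force: [-0.1, 1.6, -0.3]
opening: 0.591
finger_force: 14.9
```

```bash
python3 v.py w3 base spool tray
```

```text
t 8.07 tcp [0.6088 0.1263 0.3321] yaw y 0.04 z [-0.     0.001 -1.   ] q [-0.32  0.65  0.08  1.55 -0.06  0.94 -0.22] F [-0.1  1.6 -0.3] op 0.591 ff 14.9
base 0.56 n 19334 px 192 320 24 210 cen z0 [0.606 0.188 0.   ]
spool 0.8 n 9494 px 195 314 190 342 cen z0 [ 0.612 -0.009  0.   ]
tray 0.76 n 2038 px 224 321 311 345 cen z0 [ 0.639 -0.16   0.   ]
```

View pics/w3.png

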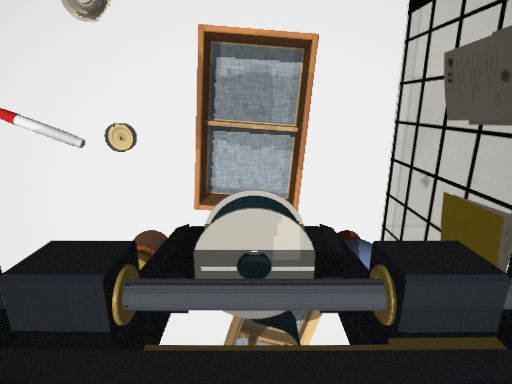

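The spool is held flat between the fingers, its upper flange centred near (254,265). The box is at (255,120), with rim corners about (199,25), (318,36), (297,210) and (194,208), and is turned slightly.

```bash
cat > fit.py <<'E'
from h import *
from scipy.optimize import minimize
def rect(x,y,a,lx,ly,z):
    c,s=np.cos(a),np.sin(a)
    return [(x+c*u-s*v,y+s*u+c*v,z) for u,v in [(-lx/2,-ly/2),(lx/2,-ly/2),(lx/2,ly/2),(-lx/2,ly/2)]]
def outline(cal,pts):
    return np.array([proj(cal,p) for p in pts])
def fitpose(views,p0,polys,valid=None):
    """views: [(cal,mask,validmask)], polys(x,y,a)->list of 3d points; hull rendered"""
    def cost(p):
        J=0
        for cal,m,v in views:
            q=cv2.convexHull(outline(cal,polys(*p)).astype(np.float32))
            im=np.zeros((384*4,512*4),np.uint8); cv2.fillConvexPoly(im,np.round((q+.5)*4*16).astype(np.int32),1,shift=4)
            f=cv2.resize(im.astype(np.float32),(512,384),interpolation=cv2.INTER_AREA)
            J+=(np.abs(f-m)*v).sum()
        return J
    best=None
    for da in (-.1,0,.1):
        s=np.array([p0[0],p0[1],p0[2]+da]); sim=np.vstack([s,s+[.01,0,0],s+[0,.01,0],s+[0,0,.08]])
        o=minimize(cost,s,method='Nelder-Mead',options=dict(initial_simplex=sim,xatol=1e-5,fatol=.5,maxiter=200))
        if best is None or o.fun<best.fun: best=o
    return best.x,best.fun
E
cat > b.py <<'E'
from fit import *
import pickle
o=pickle.load(open('pics/w3.pkl','rb'));m=o['base'][0][1];cal=o['cal']
v=np.ones((384,512));v[188:]=0
for z in (.059,):
    p,f=fitpose([(cal,m,v)],[.605,.168,-.05],lambda x,y,a:rect(x,y,a,.13,.21,z)); print(z,p,f,m.sum()); print(np.round(outline(cal,rect(*p,.13,.21,z))))
# edge-based: brown/orange colour mask
s=r.get_state();T=R.from_quat(s['eef_rot']).as_matrix()
for z in (.035,.039,.069): print(z,proj(r.get_calibration('wrist'),s['tool_pos']+T@np.array([0,0,z])))
im=o['im'].copy(); q=outline(cal,rect(*p,.13,.21,.059)); cv2.polylines(im,[np.round(q*16).astype(np.int32)],True,(0,255,0),1,shift=4)
cv2.imwrite('pics/w3o.png',cv2.resize(im[0:240,150:390],None,fx=2.5,fy=2.5,interpolation=cv2.INTER_NEAREST))
E
python3 b.py
```

```text
0.059 [ 0.60590367  0.17045217 -0.0801172 ] 276.9375 19334
[[192. 210.]
 [296. 218.]
 [320.  34.]
 [198.  23.]]
0.035 [253.50568082 274.41296922]
0.039 [253.50883816 269.54412808]
0.069 [253.52786591 240.310368  ]
```

View pics/w3o.png

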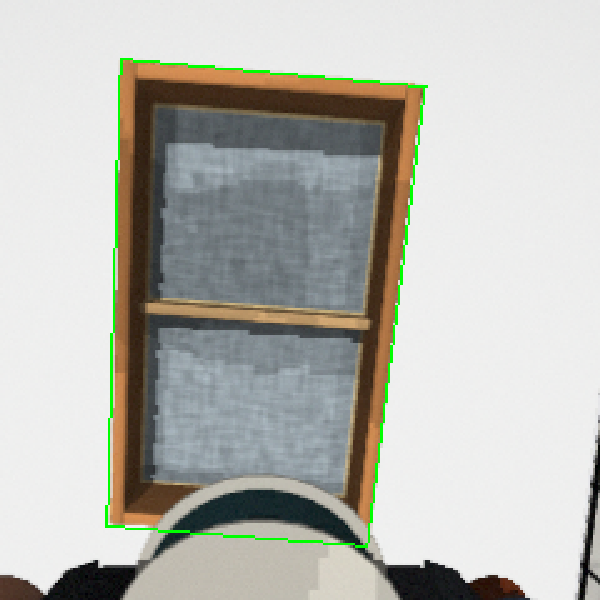

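```bash
cat > b2.py <<'E'
from fit import *
import pickle
o=pickle.load(open('pics/w3.pkl','rb'));m0=o['base'][0][1];cal=o['cal'];im=o['im']
sat=cv2.cvtColor(im,cv2.COLOR_BGR2HSV)
m=((im.min(2)<185)).astype(np.uint8); m=cv2.morphologyEx(m,cv2.MORPH_CLOSE,np.ones((3,3)))
m=m*cv2.dilate(m0,np.ones((9,9)))
h=cv2.convexHull(np.argwhere(m[:188]>0)[:,::-1].astype(np.int32)); m=cv2.fillConvexPoly(np.zeros_like(m),h,1)
v=np.ones((384,512));v[188:]=0
for z in (.053,.056,.059,.062):
    p,f=fitpose([(cal,m,v)],[.605,.168,-.08],lambda x,y,a:rect(x,y,a,.13,.21,z)); print(z,np.round(p,4),f)
E
python3 b2.py
```

```text
0.053 [ 0.6062  0.1725 -0.0735] 236.625
0.056 [ 0.6063  0.1718 -0.0739] 129.875
0.059 [ 0.6063  0.1712 -0.0732] 149.0625
0.062 [ 0.6065  0.1705 -0.0723] 280.625
```

Emit:
play_rows(translation=[[0.031,0.001,0.03],[0.031,0,0.03],[0.031,0,0.03],[0,0,0.03],[0,0,0.03],[0,0,0.03],[0,0,0.03],[0,0,0.015],[0,0,0]], delta_rot=[[0,0,0],[0,0,0],[0,0,0],[0,0,4.2],[0,0,0],[0,0,0],[0,0,0],[0,0,0],[0,0,0]], grip=[-1,-1,-1,-1,-1,-1,-1,-1,-1])

```text
clock: 9.4
tool_pos: [0.6096, 0.2186, 0.1057]
eef_rot: [0.732, 0.681, -0.001, -0.001]
contact_force: [0.1, 0.8, -0.4]
opening: 0.592
finger_force: 14.9
```

Emit:
play_rows(translation=[[0.001,0,0.012],[0,0,0.01],[0,0,0.006],[0,0,0]], delta_rot=[[0,0,0],[0,0,0],[0,0,0],[0,0,0]], grip=[-1,-1,-1,-1])

```text
clock: 9.9
tool_pos: [0.6101, 0.2191, 0.0783]
eef_rot: [0.733, 0.681, -0.0, -0.0]
contact_force: [0.2, -0.1, -1.5]
opening: 0.589
finger_force: 14.9
```

Emit:
play_rows(translation=[[0,0,0],[0,0,0],[0,0,-0.02],[0,0,-0.045],[0,0,-0.04],[-0.03,0,-0.05],[-0.03,0,-0.05],[-0.03,0,-0.05],[0,0,0],[0,0,0]], delta_rot=[[0,0,0],[0,0,0],[0,0,0],[0,0,0],[0,0,-4.2],[0,0,0],[0,0,0],[0,0,0],[0,0,0],[0,0,0]], grip=[0.45,0.45,0.45,0.45,1,1,1,1,1,1])

```text
clock: 11.15
tool_pos: [0.6098, 0.1299, 0.3343]
eef_rot: [0.707, 0.707, 0.0, -0.0]
contact_force: [0.1, 0.6, -1.1]
opening: 1.002
finger_force: 0.0
```

```bash
python3 v.py w4 base spool; sed -e 's/w3/w4/;s/\[:188\]/[:225]/;s/v\[188:\]/v[225:]/' b2.py > b3.py; python3 b3.py; python3 - <<'E'
from h import *
import pickle
o=pickle.load(open('pics/w4.pkl','rb'))
for c,m in o.get('spool',[]):
  e=cv2.fitEllipse(max(cv2.findContours(m,0,1)[0],key=len)); print(e,onz(o['cal'],*e[0],.036))
E
```

```text
t 11.15 tcp [0.6098 0.1299 0.3343] yaw y 0.03 z [ 0.     0.001 -1.   ] q [-0.32  0.65  0.07  1.54 -0.05  0.95 -0.23] F [ 0.1  0.6 -1.1] op 1.002 ff 0.0
base 0.95 n 18734 px 193 317 28 218 cen z0 [0.606 0.175 0.   ]
spool 0.78 n 1642 px 231 276 62 111 cen z0 [0.61  0.223 0.   ]
0.053 [ 0.6058  0.1722 -0.0748] 637.3125
0.056 [ 0.6061  0.1715 -0.0737] 339.5
0.059 [ 0.606   0.1714 -0.0746] 184.0625
0.062 [ 0.606   0.1709 -0.0742] 338.25
((253.8079833984375, 87.19833374023438), (44.59291458129883, 48.60997772216797), 0.4546872079372406) [0.61004868 0.22054376 0.036     ]
```

View pics/w4.png

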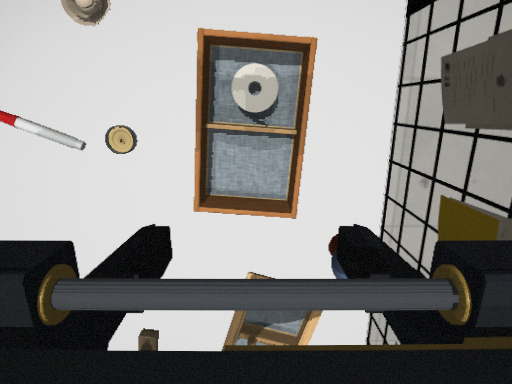

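The spool lies flat in the left bay at (254,87), with the box rim at (198..317, 28..218). Next is the card box.

Emit:
play_rows(translation=[[-0.047,-0.0164,0],[-0.047,-0.0164,0],[-0.047,-0.0164,0],[-0.047,-0.0164,0],[-0.047,-0.0164,0],[-0.047,-0.0164,0],[-0.047,-0.0164,0],[-0.047,-0.0164,0],[-0.047,-0.0164,0.01],[-0.047,-0.0164,0.01],[-0.045,-0.0164,0.01],[0,0,0],[0,0,0]], delta_rot=[[0,0,0],[0,0,0],[0,0,0],[0,0,0],[0,0,0],[0,0,0],[0,0,0],[0,0,0],[0,0,0],[0,0,0],[0,0,0],[0,0,0],[0,0,0]], grip=[1,1,1,1,1,1,1,1,1,1,1,1,1])

```text
clock: 12.92
tool_pos: [0.4306, -0.3844, 0.3028]
eef_rot: [0.707, 0.708, 0.001, -0.001]
contact_force: [0.8, 1.4, 0.0]
opening: 1.002
finger_force: 0.0
```

```bash
python3 v.py w5 cardbox stamp jar tray
```

```text
t 12.93 tcp [ 0.4306 -0.3844  0.3028] yaw y 0.09 z [-0.001  0.002 -1.   ] q [ 0.64  0.62  0.02  1.72 -0.02  0.8   0.67] F [0.8 1.4 0. ] op 1.002 ff 0.0
cardbox 0.74 n 2729 px 229 282 78 142 cen z0 [ 0.433 -0.319  0.   ]
jar 0.91 n 2381 px 250 300 187 246 cen z0 [ 0.458 -0.46   0.   ]
jar 0.72 n 2799 px 334 398 153 210 cen z0 [ 0.578 -0.41   0.   ]
jar 0.59 n 3496 px 417 496 115 171 cen z0 [ 0.689 -0.358  0.   ]
tray 0.88 n 6759 px 354 488 0 70 cen z0 [ 0.626 -0.227  0.   ]
```

View pics/w5.png

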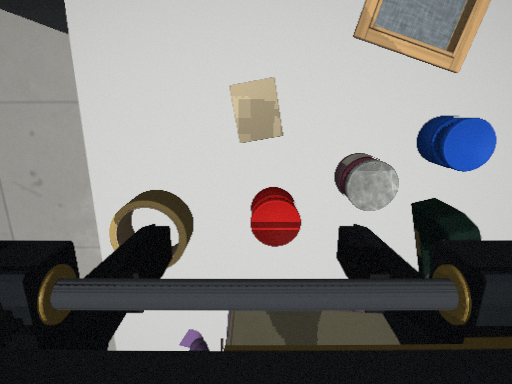

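The cream card box is at (257,110), turned about 10°, its short side running left–right. Jar candidates are blue at (456,143), grey lid at (367,182) and red at (275,216). The grey tin lid fits the description.

```bash
cat > c1.py <<'E'
from fit import *
import pickle
o=pickle.load(open('pics/w5.pkl','rb'));m0=o['cardbox'][0][1];cal=o['cal'];im=o['im']
m=(cv2.cvtColor(im,cv2.COLOR_BGR2HSV)[...,1]>35).astype(np.uint8)*cv2.dilate(m0,np.ones((7,7))); v=np.ones((384,512))
print(m.sum(),m0.sum())
for mm in (m,m0):
  for z in (.03,.036,.042):
    p,f=fitpose([(cal,mm,v)],[.433,-.325,.15],lambda x,y,a:rect(x,y,a,.051,.065,z)+rect(x,y,a,.051,.065,0)); print(z,np.round(p,4),f)
r.snapshot('scene');r.snapshot('side')
for n in ['scene','side']:
  for d in r.silhouettes(n,'cardbox')[:1]:
    p,f=fitpose([(r.get_calibration(n),d['pixels'].astype(np.uint8),v)],[.433,-.325,.15],lambda x,y,a:rect(x,y,a,.051,.065,.036)+rect(x,y,a,.051,.065,0)); print(n,p,f,d['pixels'].sum())
for c,j in o['jar']:
    print(j.sum(), [int(x) for x in cv2.mean(im,j)[:3]])
E
python3 c1.py
```

```text
2635 2729
0.03 [ 0.4332 -0.3198  0.1737] 70.1875
0.036 [ 0.4333 -0.3198  0.1769] 143.625
0.042 [ 0.4334 -0.3203  0.1858] 237.4375
0.03 [ 0.4326 -0.3198  0.1722] 72.4375
0.036 [ 0.4327 -0.3196  0.1737] 76.6875
0.042 [ 0.4327 -0.3196  0.1649] 149.25
scene [ 0.43299046 -0.32109846  0.13324524] 56.9375 485
side [ 0.43299199 -0.32187688  0.13546579] 51.4375 422
2381 [25, 27, 142]
2799 [120, 123, 124]
3496 [147, 66, 26]
```

Emit:
play_rows(translation=[[0.032,0.001,0.02],[0.032,0.0014,0.035],[0,0,0.04],[0,0,0.04],[0,0,0.04],[0,0,0.03],[0,0,0.018],[0,0,0]], delta_rot=[[0,0,0],[0,0,0],[0,0,-5],[0,0,-5],[0,0,0],[0,0,0],[0,0,0],[0,0,0]], grip=[1,1,1,1,1,1,1,1])

```text
clock: 14.38
tool_pos: [0.4322, -0.3215, 0.08]
eef_rot: [0.643, 0.766, -0.0, -0.001]
contact_force: [-0.2, 0.5, 0.0]
opening: 1.002
finger_force: 0.0
```

Emit:
play_rows(translation=[[0.001,0,0.01],[0,0,0.001],[0,0,0],[0,0,0],[0,0,0],[0,0,0],[0,0,0]], delta_rot=[[0,0,0],[0,0,0],[0,0,0],[0,0,0],[0,0,0],[0,0,0],[0,0,0]], grip=[1,1,-1,-1,-1,-1,-1], squeeze=12)

```text
clock: 15.25
tool_pos: [0.4323, -0.3208, 0.0698]
eef_rot: [0.643, 0.766, 0.0, 0.0]
contact_force: [0.5, -0.6, 1.5]
opening: 0.58
finger_force: 12.0
```

Emit:
play_rows(translation=[[0,0,-0.02],[0,0,-0.045],[0,0,-0.05],[0,0,-0.05],[0.0442,0.017,0],[0.0442,0.017,0],[0.0442,0.017,0],[0.0442,0.017,0],[0.0442,0.017,0],[0.0442,0.017,0],[0.0442,0.017,0],[0.0442,0.017,0],[0.0442,0.017,0],[0.0442,0.017,0],[0,0,0],[0,0,0]], delta_rot=[[0,0,0],[0,0,0],[0,0,5],[0,0,5],[0,0,0],[0,0,0],[0,0,0],[0,0,0],[0,0,0],[0,0,0],[0,0,0],[0,0,0],[0,0,0],[0,0,0],[0,0,4.3],[0,0,0]], grip=[-1,-1,-1,-1,-1,-1,-1,-1,-1,-1,-1,-1,-1,-1,-1,-1])

```text
clock: 17.25
tool_pos: [0.6018, 0.1216, 0.2356]
eef_rot: [0.733, 0.681, 0.0, 0.0]
contact_force: [0.2, -1.0, 0.2]
opening: 0.577
finger_force: 12.0
```

```bash
python3 v.py
```

```text
t 17.25 tcp [0.6018 0.1216 0.2356] yaw y -4.21 z [ 0.  0. -1.] q [-0.37  0.76  0.18  1.68 -0.18  0.72 -0.18] F [ 0.2 -1.   0.2] op 0.577 ff 12.0
```

Emit:
play_rows(translation=[[0,0,0.03],[0,0,0.04],[0,0,0.04],[0,0,0.03],[0,0,0.012],[0,0,0.005],[0,0,0]], delta_rot=[[0,0,0],[0,0,0],[0,0,0],[0,0,0],[0,0,0],[0,0,0],[0,0,0]], grip=[-1,-1,-1,-1,-1,-1,-1])

```text
clock: 18.12
tool_pos: [0.6027, 0.1211, 0.0786]
eef_rot: [0.733, 0.68, 0.001, 0.0]
contact_force: [-0.2, -0.7, 0.1]
opening: 0.578
finger_force: 12.0
```

Emit:
play_rows(translation=[[0,0,0.002],[0,0,0],[0,0,0],[0,0,-0.02],[0,0,-0.04],[0,0,-0.05],[0,0,-0.02],[-0.04,0.004,-0.018],[-0.04,0.004,-0.018],[-0.04,0.004,-0.018],[-0.04,0.004,-0.018],[-0.04,0.004,-0.018],[-0.04,0.004,-0.018],[-0.04,0.004,-0.018],[-0.04,0.004,-0.018],[0,0,0],[0,0,0]], delta_rot=[[0,0,0],[0,0,0],[0,0,0],[0,0,0],[0,0,0],[0,0,0],[0,0,-4.3],[0,0,0],[0,0,0],[0,0,0],[0,0,0],[0,0,0],[0,0,0],[0,0,0],[0,0,0],[0,0,0],[0,0,0]], grip=[-1,0.45,0.45,0.45,0.45,0.45,1,1,1,1,1,1,1,1,1,1,1])

```text
clock: 20.25
tool_pos: [0.6339, -0.1978, 0.3503]
eef_rot: [0.707, 0.707, 0.001, -0.0]
contact_force: [-0.2, 0.4, 0.1]
opening: 1.005
finger_force: 0.0
```

```bash
python3 v.py w6 tray stamp
```

```text
t 20.25 tcp [ 0.6339 -0.1978  0.3503] yaw y 0.03 z [ 0.     0.001 -1.   ] q [ 0.17  0.7   0.13  1.39 -0.1   1.06  0.32] F [-0.2  0.4  0.1] op 1.005 ff 0.0
tray 0.71 n 15260 px 188 324 33 210 cen z0 [ 0.634 -0.15   0.   ]
```

View pics/w6.png

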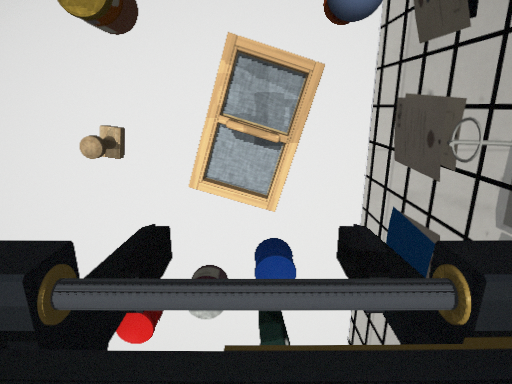

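The tray is fully visible, with corners (232,33), (325,65), (274,211) and (189,187) and its rail at (253,130). The stamp block is at (112,142), its handle top at (92,147).

```bash
cat > t1.py <<'E'
from fit import *
import pickle
o=pickle.load(open('pics/w6.pkl','rb'));m0=o['tray'][0][1];cal=o['cal'];im=o['im']
m=(im.min(2)<185).astype(np.uint8)*cv2.dilate(m0,np.ones((9,9)))
m=cv2.fillConvexPoly(np.zeros_like(m),cv2.convexHull(np.argwhere(m)[:,::-1].astype(np.int32)),1)
v=np.ones((384,512))
for z in (.014,.017,.02,.023):
    p,f=fitpose([(cal,m,v)],[.634,-.155,-.25],lambda x,y,a:rect(x,y,a,.13,.21,z)); print(z,np.round(p,4),f)
p,f=fitpose([(cal,m,v)],[.634,-.155,-.25],lambda x,y,a:rect(x,y,a,.13,.21,.02)+rect(x,y,a,.13,.21,.014)); print(p,f)
q=outline(cal,rect(*p,.13,.21,.02)); q2=outline(cal,rect(*p,.068,.010,.062))
for k in (q,q2): cv2.polylines(im,[np.round((k)*16).astype(np.int32)],True,(0,255,0) if k is q else (0,0,255),1,shift=4)
cv2.imwrite('pics/w6o.png',cv2.resize(im[20:220,80:340],None,fx=3,fy=3,interpolation=cv2.INTER_NEAREST))
# base again with both contents
E
python3 t1.py
```

```text
0.014 [ 0.633  -0.1573 -0.2929] 255.6875
0.017 [ 0.6329 -0.1576 -0.2931] 143.625
0.02 [ 0.6328 -0.1575 -0.2951] 191.6875
0.023 [ 0.6329 -0.1577 -0.2944] 387.3125
[ 0.63281493 -0.15754397 -0.2950658 ] 191.6875
```

View pics/w6o.png

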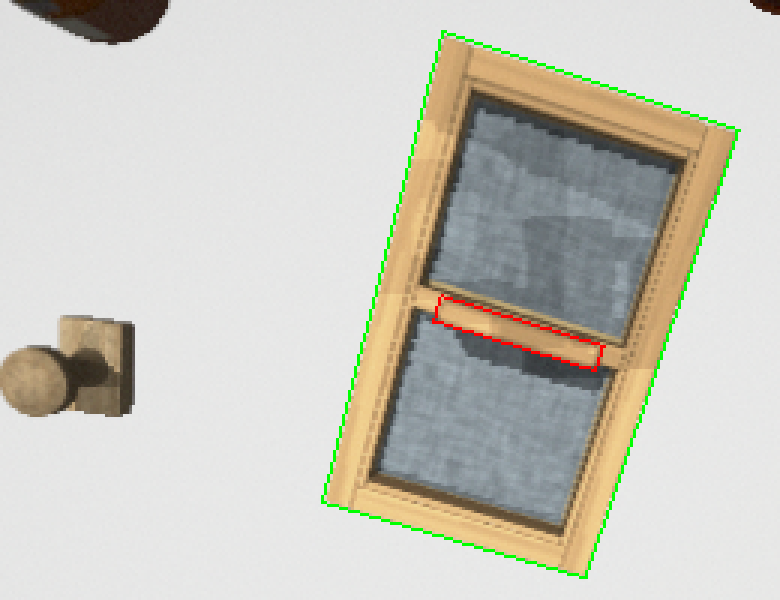

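The overlay fits the tray: the flange is the green line and the rail the red one, at the stated height of 62 mm. The tray is at (0.633,-0.158), turned -16.8°.

Emit:
play_rows(translation=[[0.02,0,0.03],[0.02,-0.001,0.03],[0,0,0.02],[0,0,0.02],[0,0,0.02],[0,0,0],[0,0,0],[0,0,0],[0,0,0],[0,0,0],[0,0,0]], delta_rot=[[0,0,0],[0,0,0],[0,0,-10.4],[0,0,-10.4],[0,0,-10.4],[0,0,-10.5],[0,0,-10.5],[0,0,-10.5],[0,0,-10.5],[0,0,0],[0,0,0]], grip=[1,1,1,1,1,1,1,1,1,1,1])

```text
clock: 21.78
tool_pos: [0.6332, -0.1581, 0.2296]
eef_rot: [0.147, 0.989, 0.0, -0.0]
contact_force: [0.1, -0.9, 0.3]
opening: 1.003
finger_force: 0.0
```

```bash
python3 v.py
```

```text
t 21.77 tcp [ 0.6332 -0.1581  0.2296] yaw y 73.08 z [-0.  0. -1.] q [ 0.3   0.82 -0.24  1.54  0.24  0.82  1.24] F [ 0.1 -0.9  0.3] op 1.003 ff 0.0
```

Yaw and position are right, so down 132 mm and close on the rail.

Emit:
play_rows(translation=[[0,0,0.03],[0,0,0.04],[0,0,0.035],[0,0,0.02],[0,0,0.007],[0,0,0],[0,0,0],[0,0,0],[0,0,0],[0,0,0],[0,0,0],[0,0,0],[0,0,0],[0,0,0]], delta_rot=[[0,0,0],[0,0,0],[0,0,0],[0,0,0],[0,0,0],[0,0,0],[0,0,0],[0,0,0],[0,0,0],[0,0,0],[0,0,0],[0,0,0],[0,0,0],[0,0,0]], grip=[1,1,1,1,1,1,-1,-1,-1,-1,-1,-1,-1,-1], squeeze=45)

```text
clock: 23.52
tool_pos: [0.6332, -0.1588, 0.0976]
eef_rot: [0.146, 0.989, -0.0, -0.0]
contact_force: [0.2, -1.7, 0.1]
opening: 0.12
finger_force: 0.8
```

Emit:
play_rows(translation=[[0,0,0],[0,0,0],[0,0,-0.01],[0,0,-0.02],[0,0,-0.02],[0,0,0]], delta_rot=[[0,0,0],[0,0,0],[0,0,0],[0,0,0],[0,0,0],[0,0,0]], grip=[-1,-1,-1,-1,-1,-1])

```text
clock: 24.28
tool_pos: [0.6348, -0.159, 0.1506]
eef_rot: [0.146, 0.989, 0.0, 0.003]
contact_force: [0.1, 0.5, -2.9]
opening: 0.102
finger_force: 45.0
```

```bash
python3 v.py
```

```text
t 24.27 tcp [ 0.6348 -0.159   0.1506] yaw y 73.19 z [ 0.005 -0.001 -1.   ] q [ 0.29  0.92 -0.22  1.58  0.28  0.66  1.21] F [ 0.1  0.5 -2.9] op 0.102 ff 45.0
```

Emit:
play_rows(translation=[[0,0,-0.04],[0,0,-0.04],[0,0,-0.03],[0.0065,0.041,0],[0.0065,0.041,0],[0.0065,0.041,0],[0.0065,0.041,0],[0.0065,0.041,0],[0.0065,0.041,0],[0.0065,0.041,0],[0.0065,0.041,0],[0,0,0],[0,0,0],[0,0,0]], delta_rot=[[0,0,-6.3],[0,0,-6.3],[0,0,0],[0,0,0],[0,0,0],[0,0,0],[0,0,0],[0,0,0],[0,0,0],[0,0,0],[0,0,0],[0,0,0],[0,0,0],[0,0,0]], grip=[-1,-1,-1,-1,-1,-1,-1,-1,-1,-1,-1,-1,-1,-1])

```text
clock: 26.02
tool_pos: [0.6056, 0.1703, 0.2575]
eef_rot: [0.038, 0.999, -0.001, -0.0]
contact_force: [0.2, -0.8, -2.9]
opening: 0.107
finger_force: 45.0
```

```bash
python3 v.py w7 tray base spool cardbox; python3 - <<'E'
from h import *
r.snapshot('scene'); cv2.imwrite('pics/s7.png',r.snapshot('scene')); a=r.snapshot('side')
b=cv2.imread('pics/s7.png'); w=cv2.imread('pics/w7.png')
c1=cv2.resize(b[70:230,140:353],(400,300)); c2=cv2.resize(a[90:250,180:393],(400,300))
cv2.imwrite('pics/m7.png',np.vstack([np.hstack([c1,c2]),np.hstack([cv2.resize(w,(400,300)),np.zeros((300,400,3),np.uint8)])]))
E
```

```text
t 26.02 tcp [0.6056 0.1703 0.2575] yaw y 85.67 z [-0.    -0.001 -1.   ] q [-0.2   0.75 -0.27  1.59  0.26  0.83  0.92] F [ 0.2 -0.8 -2.9] op 0.107 ff 45.0
tray 0.89 n 52043 px 53 455 112 329 cen z0 [0.624 0.17  0.   ]
tray 0.5 n 517 px 206 243 0 17 cen z0 [0.441 0.155 0.   ]
base 0.94 n 1030 px 140 368 108 113 cen z0 [0.544 0.179 0.   ]
```

View pics/m7.png

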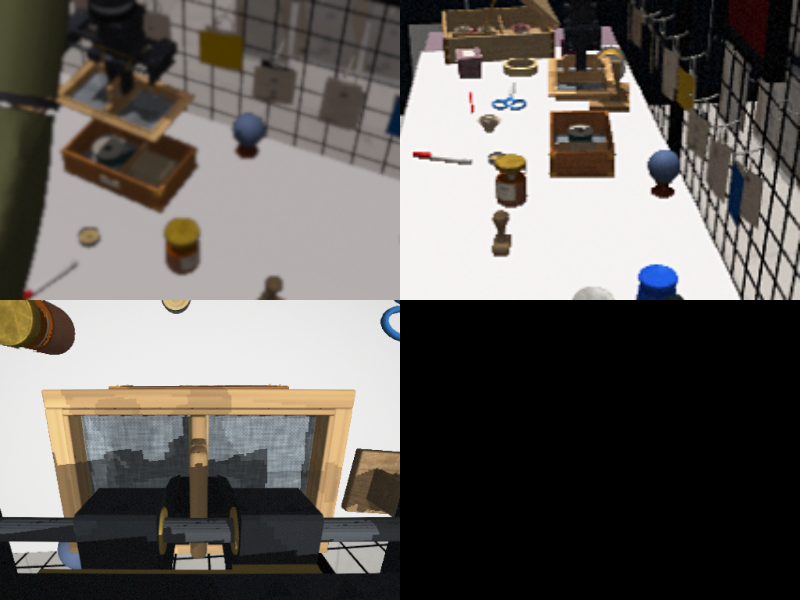

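The tray hangs level above the box in both fixed views: scene crop (125,105), side crop (580,75). The spool and card box lie flat below.

```bash
cat > t2.py <<'E'
from fit import *
import pickle
o=pickle.load(open('pics/w7.pkl','rb'));m=o['tray'][0][1];cal=o['cal'];im=o['im']
m=cv2.morphologyEx(m,cv2.MORPH_CLOSE,np.ones((15,15)))
v=np.zeros((384,512));v[:235]=1
for z in (.175,.18,.185):
  p,f=fitpose([(cal,m,v)],[.606,.17,-.074],lambda x,y,a:rect(x,y,a,.13,.21,z)); print(z,np.round(p,4),f)
E
python3 t2.py
```

```text
0.175 [ 0.6051  0.1713 -0.0745] 1220.5625
0.18 [ 0.605   0.1713 -0.0752] 1326.0
0.185 [ 0.6049  0.1731 -0.0753] 2833.125
```

Emit:
play_rows(translation=[[-0.001,0,0.03],[0,0,0.035],[0,0,0.025],[0,0,0.008],[0,0,0.006],[0,0,0.004],[0,0,0]], delta_rot=[[0,0,0],[0,0,0],[0,0,0],[0,0,0],[0,0,0],[0,0,0],[0,0,0]], grip=[-1,-1,-1,-1,-1,-1,-1])

```text
clock: 27.3
tool_pos: [0.6066, 0.1722, 0.1502]
eef_rot: [0.037, 0.999, 0.0, 0.0]
contact_force: [-0.0, 0.0, -2.2]
opening: 0.107
finger_force: 45.0
```

Emit:
play_rows(translation=[[0,0,0.003],[0,0,0.002],[0,0,0.002],[0,0,0.001],[0,0,0],[0,0,0]], delta_rot=[[0,0,0],[0,0,0],[0,0,0],[0,0,0],[0,0,0],[0,0,0]], grip=[-1,-1,-1,-1,-1,-1])

```text
clock: 28.05
tool_pos: [0.6064, 0.1721, 0.1426]
eef_rot: [0.037, 0.999, -0.0, 0.0]
contact_force: [-1.8, -1.1, 4.7]
opening: 0.106
finger_force: 45.0
```

Emit:
play_rows(translation=[[0,0,0],[0,0,0],[0,0,0],[0,0,0],[0,0,-0.02],[0,0,-0.04],[0,0,-0.04],[0,0,-0.03],[0,0,-0.03],[0,0,-0.03],[0,0,0],[0,0,0],[0,0,0],[0,0,0],[-0.04,0,0],[0,0,0],[0,0,0]], delta_rot=[[0,0,0],[0,0,0],[0,0,0],[0,0,0],[0,0,0],[0,0,0],[0,0,10.6],[0,0,10.6],[0,0,10.6],[0,0,10.6],[0,0,10.6],[0,0,10.6],[0,0,10.6],[0,0,11.4],[0,0,0],[0,0,0],[0,0,0]], grip=[0,0.5,0.5,0.5,0.5,0.5,1,1,1,1,1,1,1,1,1,1,1])

```text
clock: 30.18
tool_pos: [0.6069, 0.1328, 0.3327]
eef_rot: [0.702, 0.713, 0.001, -0.0]
contact_force: [-0.6, 1.1, 0.1]
opening: 0.995
finger_force: 0.0
```

```bash
python3 v.py w8 tray base; cat > t3.py <<'E'
from fit import *
import pickle
o=pickle.load(open('pics/w8.pkl','rb'));cal=o['cal'];im=o['im']
m0=o['tray'][0][1]
p,f=fitpose([(cal,m0,np.ones((384,512)))],[.606,.171,-.074],lambda x,y,a:rect(x,y,a,.13,.21,.065)); print(np.round(p,4),f,m0.sum())
for z,c in ((.065,(0,255,0)),): cv2.polylines(im,[np.round(outline(cal,rect(.606,.1714,-.0743,.13,.21,z))*16).astype(np.int32)],True,c,1,shift=4)
cv2.imwrite('pics/w8o.png',cv2.resize(im[0:240,130:390],None,fx=2.5,fy=2.5,interpolation=cv2.INTER_NEAREST))
E
python3 t3.py
```

```text
t 30.18 tcp [0.6069 0.1328 0.3327] yaw y 0.88 z [ 0.001  0.002 -1.   ] q [-0.37  0.65  0.14  1.55 -0.11  0.94 -0.18] F [-0.6  1.1  0.1] op 0.995 ff 0.0
tray 0.8 n 21016 px 193 322 28 221 cen z0 [0.607 0.18  0.   ]
[ 0.6057  0.1728 -0.0746] 568.4375 21016
```

View pics/w8o.png

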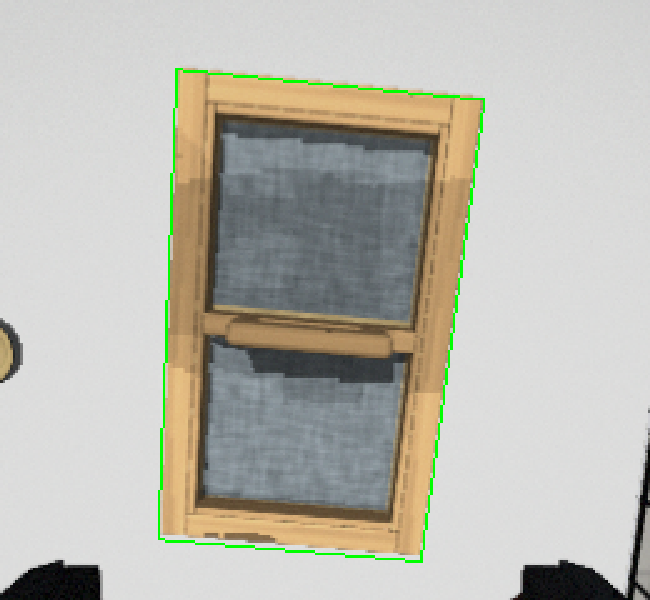

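The tray sits flush, with its flange matching the box outline all round in the overlay. Now the jar.

Emit:
play_rows(translation=[[0,0,0],[-0.0494,-0.005,0],[-0.0494,-0.005,0],[-0.0494,-0.005,0],[-0.0494,-0.005,0],[-0.0494,-0.005,0],[-0.0494,-0.005,0],[-0.0494,-0.005,0],[-0.0494,-0.005,0],[-0.0494,-0.005,0],[-0.0494,-0.005,0],[-0.0494,-0.005,0],[0,0,0],[0,0,0]], delta_rot=[[0,0,0.9],[0,0,0],[0,0,0],[0,0,0],[0,0,0],[0,0,0],[0,0,0],[0,0,0],[0,0,0],[0,0,0],[0,0,0],[0,0,0],[0,0,0],[0,0,0]], grip=[1,1,1,1,1,1,1,1,1,1,1,1,1,1])

```text
clock: 32.08
tool_pos: [0.5521, -0.4101, 0.3313]
eef_rot: [0.707, 0.707, 0.001, -0.001]
contact_force: [0.3, 0.2, 0.1]
opening: 1.002
finger_force: 0.0
```

```bash
python3 v.py w9 jar; python3 - <<'E'
from h import *
import pickle
a=r.snapshot('scene');b=r.snapshot('side');w=cv2.imread('pics/w9.png')
f=lambda im,x,y,wd,h:cv2.resize(im[y:y+h,x:x+wd],(400,300),interpolation=cv2.INTER_CUBIC)
cv2.imwrite('pics/m9.png',np.vstack([np.hstack([f(a,330,170,160,120),f(b,200,210,200,150)]),np.hstack([f(w,180,90,200,150),cv2.resize(w,(400,300))])]))
P5=pickle.load(open('pics/w5.pkl','rb'));P9=pickle.load(open('pics/w9.pkl','rb'))
for P in (P5,P9):
  for c,j in P['jar']:
    col=[int(x) for x in cv2.mean(P['im'],j)[:3]]
    if max(col)-min(col)<25:
      # lid: bright part
      l=(j>0)&(P['im'].min(2)>120); n,lab,st,cen=cv2.connectedComponentsWithStats(l.astype(np.uint8)); k=1+st[1:,4].argmax()
      e=cv2.fitEllipse(max(cv2.findContours((lab==k).astype(np.uint8),0,1)[0],key=len))
      print(col,np.round(e[0],1),np.round(e[1],1),onz(P['cal'],*e[0],.06))
E
```

```text
t 32.08 tcp [ 0.5521 -0.4101  0.3313] yaw y -0.01 z [ 0.     0.002 -1.   ] q [ 0.52  0.75  0.1   1.33 -0.08  1.07  0.64] F [0.3 0.2 0.1] op 1.002 ff 0.0
jar 0.91 n 2552 px 316 376 92 143 cen z0 [ 0.676 -0.355  0.   ]
jar 0.89 n 1990 px 238 287 130 182 cen z0 [ 0.564 -0.408  0.   ]
[120, 123, 124] [370.6 186.9] [44.3 57.6] [ 0.56059132 -0.40128879  0.06      ]
[136, 140, 138] [263.8 159.3] [42.5 49.8] [ 0.564193   -0.40143551  0.06      ]
```

View pics/m9.png

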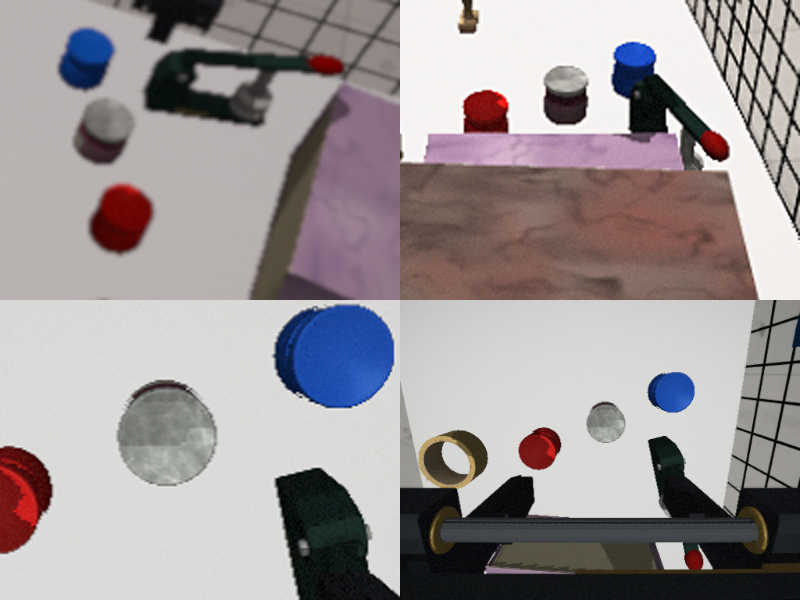

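The crops confirm it. The grey-tin-lidded jar is at crop (167,434), which is full px (263,157), between red and blue; blue and red stay out. A dark green press stands near its right side (crop (280,475)), so I'll grasp with the fingers closing nearly along y.

Emit:
play_rows(translation=[[0.01,0.0114,0],[0,0,0.02],[0,0,0.02],[0,0,0.02],[0,0,0.01],[0,0,0],[0,0,0],[0,0,0],[0,0,0],[0,0,0]], delta_rot=[[0,0,0],[0,0,-10.7],[0,0,-10.7],[0,0,-10.7],[0,0,-10.7],[0,0,-10.7],[0,0,-10.7],[0,0,-10.7],[0,0,0],[0,0,0]], grip=[1,1,1,1,1,1,1,1,1,1])

```text
clock: 33.52
tool_pos: [0.5636, -0.4005, 0.2617]
eef_rot: [0.133, 0.991, 0.0, 0.0]
contact_force: [-0.3, 0.8, 0.4]
opening: 1.003
finger_force: 0.0
```

```bash
python3 v.py w10 jar; python3 - <<'E'
from h import *
import pickle
L=[]
for n in ('w9','w10'):
  P=pickle.load(open(f'pics/{n}.pkl','rb'))
  for c,j in P['jar']:
    col=[int(x) for x in cv2.mean(P['im'],j)[:3]]
    if max(col)-min(col)<25:
      l=((j>0)&(P['im'].min(2)>90)).astype(np.uint8); l=cv2.morphologyEx(l,cv2.MORPH_OPEN,np.ones((5,5)))
      ct=max(cv2.findContours(l,0,1)[0],key=len); e=cv2.fitEllipse(ct); (c2,rad)=cv2.minEnclosingCircle(ct)
      print(n,col,np.round(e[0],1),np.round(e[1],1),np.round(c2,1),rad,onz(P['cal'],*e[0],.06),onz(P['cal'],*c2,.06)); L.append(ray(P['cal'],*e[0]))
A=0;b=0
for E,w in L:
  w=w/np.linalg.norm(w);Q=np.eye(3)-np.outer(w,w);A=A+Q;b=b+Q@E
print('tri',np.linalg.solve(A,b))
E
```

```text
t 33.52 tcp [ 0.5636 -0.4005  0.2617] yaw y 74.73 z [ 0.  0. -1.] q [ 0.68  0.83 -0.26  1.38  0.23  0.96  1.67] F [-0.3  0.8  0.4] op 1.003 ff 0.0
jar 0.87 n 3083 px 223 282 142 207 cen z0 [ 0.573 -0.404  0.   ]
jar 0.76 n 2912 px 287 342 213 279 cen z0 [ 0.682 -0.354  0.   ]
jar 0.74 n 168 px 416 458 0 5 cen z0 [ 0.447 -0.179  0.   ]
w9 [136, 140, 138] [262.7 157.9] [47.2 48.5] [263.  157.8] 24.735029220581055 [ 0.56284773 -0.39975293  0.06      ] [ 0.56313052 -0.39969186  0.06      ]
w10 [125, 128, 127] [252.1 173.6] [48.1 62.4] [252.  177.5] 30.516489028930664 [ 0.55795615 -0.39961855  0.06      ] [ 0.56160991 -0.40075947  0.06      ]Traceback (most recent call last):
  File "<stdin>", line 10, in <module>
ValueError: max() iterable argument is empty
```

Emit:
play_rows(translation=[[0.0015,0,0.03],[0,0,0.04],[0,0,0.04],[0,0,0.035],[0,0,0.022],[0,0,0.01],[0,0,0],[0,0,0],[0,0,0],[0,0,0],[0,0,0],[0,0,0]], delta_rot=[[0,0,0],[0,0,0],[0,0,0],[0,0,0],[0,0,0],[0,0,0],[0,0,0],[0,0,0],[0,0,0],[0,0,0],[0,0,0],[0,0,0]], grip=[1,1,1,1,1,1,1,-1,-1,-1,-1,-1], squeeze=30)

```text
clock: 35.12
tool_pos: [0.5618, -0.4012, 0.0854]
eef_rot: [0.132, 0.991, -0.0, 0.0]
contact_force: [-0.8, 1.4, 4.5]
opening: 0.671
finger_force: 30.0
```

```bash
python3 v.py
```

```text
t 35.12 tcp [ 0.5618 -0.4012  0.0854] yaw y 74.85 z [ 0.001 -0.001 -1.   ] q [ 0.66  1.05 -0.21  1.47  0.3   0.65  1.62] F [-0.8  1.4  4.5] op 0.671 ff 30.0
```

Emit:
play_rows(translation=[[0,0,-0.015],[0,0,-0.035],[0,0,-0.04],[0,0,-0.04],[0,0,-0.04],[0,0,0],[0,0,0],[0,0,0],[0,0,0],[0,0,0],[0,0,0],[0,0,0]], delta_rot=[[0,0,0],[0,0,0],[0,0,0],[0,0,10.6],[0,0,10.6],[0,0,10.7],[0,0,10.7],[0,0,10.7],[0,0,10.7],[0,0,10.7],[0,0,0],[0,0,0]], grip=[-1,-1,-1,-1,-1,-1,-1,-1,-1,-1,-1,-1])

```text
clock: 36.62
tool_pos: [0.5615, -0.4005, 0.2546]
eef_rot: [0.705, 0.709, 0.0, -0.0]
contact_force: [-1.2, -0.4, -2.8]
opening: 0.675
finger_force: 30.0
```

```bash
python3 v.py
```

```text
t 36.62 tcp [ 0.5615 -0.4005  0.2546] yaw y 0.35 z [-0.     0.001 -1.   ] q [ 0.5   0.83  0.1   1.4  -0.1   0.91  0.64] F [-1.2 -0.4 -2.8] op 0.675 ff 30.0
```

Emit:
play_rows(translation=[[0,0,0],[0.0475,0.0037,0],[0.0475,0.0037,0],[0.0475,0.0037,0],[0.0475,0.0037,0],[0.0475,0.0037,0],[0.0475,0.0037,0],[0.0475,0.0037,0],[0.0475,0.0037,0],[0.0475,0.0037,0],[0.0475,0.0037,0],[0.0475,0.0037,0],[0.0475,0.0037,0],[0.0475,0.0037,0],[0,0,0.03],[0,0,0.03],[0,0,0.02],[0,0,0]], delta_rot=[[0,0,0.35],[0,0,0],[0,0,0],[0,0,0],[0,0,0],[0,0,0],[0,0,0],[0,0,0],[0,0,0],[0,0,0],[0,0,0],[0,0,0],[0,0,0],[0,0,0],[0,0,4.3],[0,0,0],[0,0,0],[0,0,0]], grip=[-1,-1,-1,-1,-1,-1,-1,-1,-1,-1,-1,-1,-1,-1,-1,-1,-1,-1])

```text
clock: 38.88
tool_pos: [0.6109, 0.2161, 0.1733]
eef_rot: [0.734, 0.679, -0.001, -0.001]
contact_force: [-0.4, -0.6, -2.6]
opening: 0.671
finger_force: 30.0
```

```bash
python3 v.py
```

```text
t 38.88 tcp [0.6109 0.2161 0.1733] yaw y -4.48 z [-0.003 -0.001 -1.   ] q [-0.52  0.89  0.2   1.6  -0.25  0.68 -0.27] F [-0.4 -0.6 -2.6] op 0.671 ff 30.0
```

Emit:
play_rows(translation=[[0.0014,-0.0015,0.015],[0,0,0.012],[0,0,0.006],[0,0,0.003],[0,0,0],[0,0,0]], delta_rot=[[0,0,0],[0,0,0],[0,0,0],[0,0,0],[0,0,0],[0,0,0]], grip=[-1,-1,-1,-1,-1,-1])

```text
clock: 39.62
tool_pos: [0.6106, 0.2181, 0.1391]
eef_rot: [0.734, 0.679, 0.0, 0.0]
contact_force: [0.2, -0.2, -3.1]
opening: 0.671
finger_force: 30.0
```

Emit:
play_rows(translation=[[0,-0.001,0.0025],[0,0,0.0015],[0,0,0.001],[0,0,0],[0,0,0]], delta_rot=[[0,0,0],[0,0,0],[0,0,0],[0,0,0],[0,0,0]], grip=[-1,-1,-1,-1,-1])

```text
clock: 40.25
tool_pos: [0.6092, 0.2181, 0.1344]
eef_rot: [0.734, 0.679, 0.0, -0.0]
contact_force: [-2.1, -0.6, 4.8]
opening: 0.673
finger_force: 30.0
```

Emit:
play_rows(translation=[[0,0,0],[0,0,0],[0,0,0],[0,0,-0.015],[0,0,-0.035],[0,0,-0.045],[0,0,-0.045],[0,0,-0.045],[-0.0438,-0.0172,0],[-0.0438,-0.0172,0],[-0.0438,-0.0172,0],[-0.0438,-0.0172,0],[-0.0438,-0.0172,0],[-0.0438,-0.0172,0],[-0.0438,-0.0172,0],[-0.0438,-0.0172,0],[-0.0438,-0.0172,0],[-0.0438,-0.0172,0]], delta_rot=[[0,0,0],[0,0,0],[0,0,0],[0,0,0],[0,0,0],[0,0,0],[0,0,0],[0,0,-4.4],[0,0,0],[0,0,0],[0,0,0],[0,0,0],[0,0,0],[0,0,0],[0,0,0],[0,0,0],[0,0,0],[0,0,0]], grip=[0.6,0.6,0.6,0.6,0.6,0.6,1,1,1,1,1,1,1,1,1,1,1,1])

```text
clock: 42.5
tool_pos: [0.4361, -0.2212, 0.3198]
eef_rot: [0.708, 0.707, 0.0, 0.001]
contact_force: [1.9, -0.4, 0.6]
opening: 0.999
finger_force: 0.0
```

Emit:
play_rows(translation=[[0,0,0],[0,0,0]], delta_rot=[[0,0,0],[0,0,0]], grip=[1,1])

```text
clock: 42.75
tool_pos: [0.437, -0.2192, 0.3193]
eef_rot: [0.708, 0.707, 0.001, 0.0]
contact_force: [-0.0, 0.9, -0.2]
opening: 0.998
finger_force: 0.0
```

```bash
python3 v.py w11 stamp; cat > st.py <<'E'
from h import *
import pickle,sys
from fit import *
n=sys.argv[1]
P=pickle.load(open(f'pics/{n}.pkl','rb')); im=P['im'];cal=P['cal']
m0=P['stamp'][0][1]; hsv=cv2.cvtColor(im,cv2.COLOR_BGR2HSV)
m=((im.min(2)<170)).astype(np.uint8)*cv2.dilate(m0,np.ones((7,7)))
def circ(x,y,z,rr,k=24): return [(x+rr*np.cos(t),y+rr*np.sin(t),z) for t in np.linspace(0,6.28,k)]
def cost(p):
    x,y,a=p; im2=np.zeros((384*4,512*4),np.uint8)
    for pts in (rect(x,y,a,.029,.043,0)+rect(x,y,a,.029,.043,.019), circ(x,y,.040,.014)+circ(x,y,.072,.014), circ(x,y,.019,.008)+circ(x,y,.04,.008)):
        q=cv2.convexHull(outline(cal,pts).astype(np.float32)); cv2.fillConvexPoly(im2,np.round((q+.5)*64).astype(np.int32),1,shift=4)
    return np.abs(cv2.resize(im2.astype(np.float32),(512,384),interpolation=cv2.INTER_AREA)-m).sum()
for a in (-.8,-.3,.0,.3,.8):
    s=np.array([.437,-.185,a]); o=minimize(cost,s,method='Nelder-Mead',options=dict(initial_simplex=np.vstack([s,s+[.01,0,0],s+[0,.01,0],s+[0,0,.2]]),xatol=1e-5,fatol=.3))
    print(np.round(o.x,4),round(o.fun),m.sum(),m0.sum())
E
python3 st.py w11
```

```text
t 42.75 tcp [ 0.437  -0.2192  0.3193] yaw y -0.08 z [ 0.001  0.    -1.   ] q [ 0.25  0.49  0.18  1.96 -0.13  0.7   0.51] F [-0.   0.9 -0.2] op 0.998 ff 0.0
stamp 0.69 n 861 px 240 266 110 146 cen z0 [ 0.436 -0.178  0.   ]
[ 0.4365 -0.1761 -0.149 ] 39 880 861
[ 0.4364 -0.1761 -0.1425] 39 880 861
[ 0.4365 -0.1761 -0.1468] 39 880 861
[ 0.4365 -0.1761 -0.1484] 39 880 861
[ 0.4364 -0.1761 -0.1438] 39 880 861
```

Emit:
play_rows(translation=[[0.0215,0,0.02],[0.0216,0,0.03],[0,0,0.04],[0,0,0.04],[0,0,0.035],[0,0,0.03],[0,0,0.015],[0,0,0.006],[0,0,0],[0,0,0]], delta_rot=[[0,0,0],[0,0,0],[0,0,8.4],[0,0,0],[0,0,0],[0,0,0],[0,0,0],[0,0,0],[0,0,0],[0,0,0]], grip=[1,1,1,1,1,1,1,1,1,1])

```text
clock: 44.1
tool_pos: [0.4372, -0.1766, 0.1035]
eef_rot: [0.757, 0.653, 0.0, 0.001]
contact_force: [0.1, -0.8, -0.1]
opening: 1.001
finger_force: 0.0
```

```bash
python3 v.py
```

```text
t 44.1 tcp [ 0.4372 -0.1766  0.1035] yaw y -8.48 z [ 0.001 -0.    -1.   ] q [ 0.26  0.88  0.04  2.16 -0.28  0.11  0.42] F [ 0.1 -0.8 -0.1] op 1.001 ff 0.0
```

Emit:
play_rows(translation=[[0,-0.0007,0],[0,0,0],[0,0,0],[0,0,0],[0,0,0],[0,0,0],[0,0,0],[0,0,0],[0,0,0]], delta_rot=[[0,0,0],[0,0,0],[0,0,0],[0,0,0],[0,0,0],[0,0,0],[0,0,0],[0,0,0],[0,0,0]], grip=[-1,-1,-1,-1,-1,-1,-1,-1,-1], squeeze=20)

```text
clock: 45.22
tool_pos: [0.436, -0.1764, 0.1027]
eef_rot: [0.757, 0.653, 0.0, -0.0]
contact_force: [0.3, -0.1, 0.0]
opening: 0.284
finger_force: 19.7
```

Emit:
play_rows(translation=[[0,0,-0.015],[0,0,-0.035],[0,0,-0.045],[0,0,-0.045],[0,0,-0.035],[0.0432,0.0238,0],[0.0432,0.0238,0],[0.0432,0.0238,0],[0.0432,0.0238,0],[0.0432,0.0238,0],[0.0432,0.0238,0],[0.0429,0.0238,0],[0,0,0],[0,0,0],[0,0,0]], delta_rot=[[0,0,0],[0,0,0],[0,0,0],[0,0,-8.4],[0,0,0],[0,0,0],[0,0,0],[0,0,0],[0,0,0],[0,0,0],[0,0,0],[0,0,0],[0,0,4.3],[0,0,0],[0,0,0]], grip=[-1,-1,-1,-1,-1,-1,-1,-1,-1,-1,-1,-1,-1,-1,-1])

```text
clock: 47.1
tool_pos: [0.6026, 0.1244, 0.2782]
eef_rot: [0.734, 0.679, -0.0, 0.0]
contact_force: [-0.5, 0.4, -0.8]
opening: 0.283
finger_force: 19.8
```

```bash
python3 v.py w12 jar tray stamp; python3 - <<'E'
from h import *
import pickle
P=pickle.load(open('pics/w12.pkl','rb'))
for c,j in P.get('jar',[]):
  e=cv2.fitEllipse(max(cv2.findContours(j,0,1)[0],key=len)); print(e,onz(P['cal'],*e[0],.109))
E
```

```text
t 47.1 tcp [0.6026 0.1244 0.2782] yaw y -4.4 z [-0. -0. -1.] q [-0.43  0.72  0.27  1.64 -0.25  0.82 -0.13] F [-0.5  0.4 -0.8] op 0.283 ff 19.8
jar 0.56 n 4544 px 217 290 34 112 cen z0 [0.61  0.228 0.   ]
jar 0.56 n 4797 px 221 285 189 278 cen z0 [0.595 0.032 0.   ]
stamp 0.72 n 4752 px 222 285 188 278 cen z0 [ 0.596  0.032 -0.   ]
((252.92633056640625, 73.28759002685547), (72.48461151123047, 77.91214752197266), 0.1317809373140335) [0.60922139 0.21811839 0.109     ]
((253.46127319335938, 237.902099609375), (62.717166900634766, 108.95831298828125), 0.7508823871612549) [0.59896193 0.07936909 0.109     ]
```

Emit:
play_rows(translation=[[0.0013,0,0.03],[0,0,0.04],[0,0,0.03],[0,0,0.014],[0,0,0.006],[0,0,0.002],[0,0,0]], delta_rot=[[0,0,0],[0,0,0],[0,0,0],[0,0,0],[0,0,0],[0,0,0],[0,0,0]], grip=[-1,-1,-1,-1,-1,-1,-1])

```text
clock: 48.18
tool_pos: [0.6037, 0.1268, 0.1566]
eef_rot: [0.734, 0.68, 0.001, 0.0]
contact_force: [0.5, -0.4, 0.2]
opening: 0.286
finger_force: 19.8
```

Emit:
play_rows(translation=[[-0.001,-0.001,0.002],[0,0,0.001],[0,0,0.001],[0,0,0.0005],[0,0,0]], delta_rot=[[0,0,0],[0,0,0],[0,0,0],[0,0,0],[0,0,0]], grip=[-1,-1,-1,-1,-1])

```text
clock: 48.8
tool_pos: [0.6023, 0.1258, 0.1517]
eef_rot: [0.734, 0.679, 0.0, 0.0]
contact_force: [-0.9, 0.6, 4.3]
opening: 0.282
finger_force: 19.4
```

Emit:
play_rows(translation=[[0,0,0],[0,0,0],[0,0,0],[0,0,0],[0,0,-0.015],[0,0,-0.035],[0,0,-0.04],[0,0,-0.04],[0,0,-0.04],[0,0,-0.02],[0,0,0],[0,0,0]], delta_rot=[[0,0,0],[0,0,0],[0,0,0],[0,0,0],[0,0,0],[0,0,0],[0,0,0],[0,0,0],[0,0,0],[0,0,0],[0,0,0],[0,0,0]], grip=[0.1,0.1,0.1,0.1,0.1,0.1,0.1,1,1,1,1,1])

```text
clock: 50.3
tool_pos: [0.6015, 0.1257, 0.3406]
eef_rot: [0.734, 0.68, -0.001, -0.0]
contact_force: [0.1, -0.2, -0.8]
opening: 1.0
finger_force: 0.0
```

```bash
python3 v.py w13 tray jar stamp; python3 - <<'E'
from h import *
a=r.snapshot('scene');b=r.snapshot('side');w=cv2.imread('pics/w13.png')
f=lambda im,x,y,wd,h:cv2.resize(im[y:y+h,x:x+wd],(400,300),interpolation=cv2.INTER_CUBIC)
cv2.imwrite('pics/m13.png',np.vstack([np.hstack([f(a,160,110,120,90),f(b,220,100,120,90)]),np.hstack([f(w,160,10,240,180),cv2.resize(b,(400,300))])]))
E
```

```text
t 50.3 tcp [0.6015 0.1257 0.3406] yaw y -4.38 z [-0.001 -0.    -1.   ] q [-0.45  0.65  0.3   1.57 -0.22  0.96 -0.15] F [ 0.1 -0.2 -0.8] op 1.0 ff 0.0
tray 0.66 n 16497 px 195 314 26 209 cen z0 [0.607 0.178 0.   ]
jar 0.66 n 2916 px 226 284 50 112 cen z0 [0.61  0.226 0.   ]
```

View pics/m13.png

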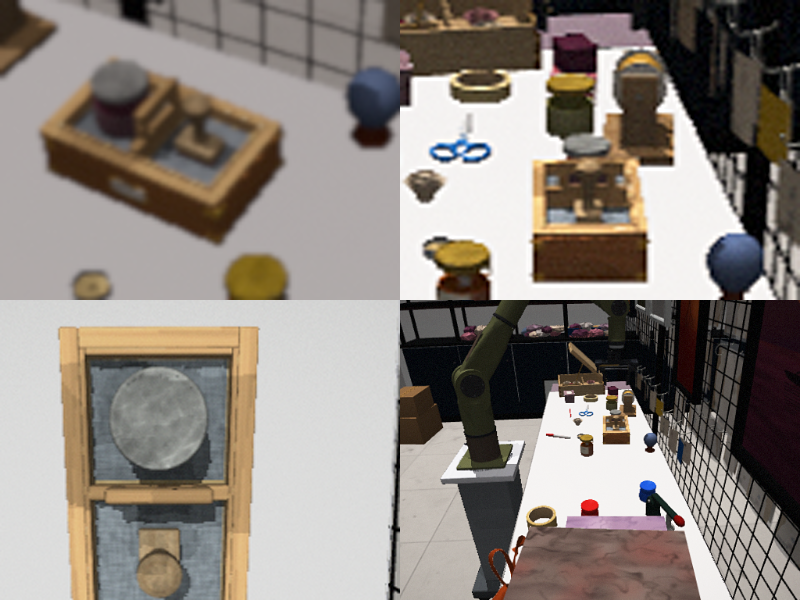

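The last view shows the tray flush on the box, with the jar upright in the left bay (wrist crop (158,418)) and the stamp upright in the right bay (158,560). The bystanders look untouched and the robot is clear, so I'm handing in.

```bash
python3 -c "
from plant import r
print(r.finish_job())"
```

```text
the job is handed in; nothing more can be done
None
```

The craft kit is packed and handed in at about 50 s: spool and card box flat in the box, tray seated on its rim, and jar and stamp upright in their tray bays. The last pictures showed no disturbed bystanders.

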